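Upend a rinsed bottle onto a drying peg and press it home

TASK

Put the rinsed bottle that lies in the sloping cradle upside down over the free drying peg and let go, so that it rests on the peg's raised collar. Then push it from above, on its upturned bottom and without gripping it, until the stiff collar is fully down on the foot like on the other peg; press with feeling, do not ram it. Leave the other bottle, the tip box, the tube rack and the cap where they are.

Things in the scene. Friction and masses are not known exactly. Their poses are not given: they have to be found in the camera images.
- bottle: Open white plastic bottle, about 100 g. Body 46 mm diameter up to 72 mm, shoulder, then neck 35 mm diameter from 83 mm to the rim at 105 mm; mouth 28 mm inside, bottom 5 mm thick. Origin: centre of the bottom's outer face; z runs from bottom to mouth. It starts in the cradle, axis sloping 30 degrees, mouth low; its sides are free to grip near the bottom end
- bottle_mouth (a point): Centre of the bottle's rim plane, 105 mm from its bottom along its z axis
- cradle: Fixed white drain cradle, base 140 x 75 x 10 mm; two rails (38 mm over all) under the bottle and a 36 mm wide stop plate over the lower half of its mouth. Origin: centre of the underside; x points to the high end. The bottle's bottom centre is 46 mm along x and 98 mm up, its mouth centre 45 mm along -x and 45 mm up. The bottle lifts out upward
- stand: Fixed white drying stand with the free peg: round foot 90 mm in diameter and 12 mm high, upright peg 22 mm in diameter that narrows above 87 mm to a 10 mm flat tip at 100 mm. Origin: centre of the underside of the foot, on the peg's axis; z up
- peg_tip (a point): Top of the free peg, on its axis, 100 mm above the bench
- collar (a joint): Grey collar on the free peg, 40 mm diameter, 12 mm high. Slides down the peg against about 7 N and stays where left. Value: travel in m, 0 raised (top 54 mm above the bench) to 0.030 fully down on the foot (top 24 mm above the bench); starts at 0 to 0.005. The bottle's rim rests on its top
- stand_b: Fixed stand of the same kind, its collar already down, taken by the other bottle. Origin: centre of its underside
- bottle_b: Bottle of the same kind that hangs upside down, fully home, on the taken stand; leave alone. Origin: centre of its bottom, which is now uppermost, 129 mm above the bench
- tip_box: Closed pipette tip box, 89 x 124 x 73 mm, yellow with a white lid, bystander. Origin: centre of the underside
- tube_rack: Low white rack for small tubes, 80 x 140 x 30 mm (tubes to 38 mm), bystander. Origin: centre of the underside
- cap: White screw cap lying on the bench, 42 mm diameter, 16 mm high, bystander. Origin: centre of the underside
Mind the look-alikes: they are no part of the job. What is shaped like the bottle but brown is not meant. What is shaped like the stand but blue is not meant.

How it is judged:
By the outcome, as a careful person would: the job done as asked, in the order asked, and still so for the second after the job is handed in, with the robot touching nothing.
It also fails if it takes over 54 s, if anything falls off the work surface, if the arm or the gripper's body presses on something with over 40 N, if the wrist force passes 120 N, or if a joint passes its speed limit or range.

ROBOT

A 6-joint arm with a two-finger parallel gripper is mounted at the origin on the work surface. World frame = base frame: x ahead of the robot, y to its left, z up, the work surface at z = 0. Lengths are in m, angles in rad, forces in N, time in s.
With the tool pointing down it reaches from about 0.35 to 0.975 m from the base axis. Payload 4.9 kg.
Tool frame: the origin (TCP) lies at the very end of the fingers, on their centre line; the grasp point (between the pads) lies 19 mm behind it; z points along the fingers, y is the line along which they close (so a half turn about z gives the same grasp; the last joint's range is limited). The gripper opens to 85 mm and grips with 20 to 120 N. Pads are 22 mm wide; open, the fingers measure 114 mm over their backs; the gripper's body (76 mm by 85 mm) begins 54 mm behind the grasp point. The pads swing forward as they close: fully open they stand 13 mm farther back than shut.
Start: joints at [-1.289, 0.053, 1.613, -0, 1.476, -0.119], TCP at [0.244, -0.575, 0.231] pointing down, gripper open.
Joint ranges: [-3.01, 3.01], [-1.01, 2.22], [0.06, 2.58], [-1.02, 4.17], [0.09, 2.62], [-3.14, 3.14]. Speed limits (rad/s): [2.57, 2.57, 3.14, 3.14, 3.14, 3.14].

INTERFACE

Orientations are given as a rotation vector (axis times angle).
In Python, from station import get_obs, get_image, get_calibration, finish_job gives the robot as it stands.
- The arm moves only by the tool servo_tool, never from a script. Its argument "increments" is a list of rows, each a list of 5 numbers: the opening, from 0 (shut) to 1 (fully open), then the shift along the tool's x, y, z in mm, then the turn about the tool's z in degrees. In form: [[jaw, tx, ty, tz, spin], ...]. A call has 1 to 12 rows; each row shifts and turns the commanded pose from where the row before left it, along the tool's axes as they then stand; what a row does not reach is not made up. A row lasts 1/8 s, in which the tool goes at most 62.5 mm and 10.7 degrees, less where a joint would pass 70% of its speed; a pose out of reach is approached as far as the arm can. A call is refused whole if a number of a shift passes 62.5 or a number of a turn 10.7, either way. A call with a gripper value outside its range is refused whole. The fingers move at their own pace and stop on an object; "force" is the grip in N (left out, the last holds). Time passes only in rows, so rows that do not move let the fingers close. It gives the time, the measured TCP pose, the force, the opening and the grip force at its end, in the units of the state.
- get_obs(): the state, without advancing time (a new reading comes with each control period).
- get_image(name): name is "scene" or "top" or "wrist"; returns the picture (400x640x3 uint8, red, green, blue); there is no depth.
- get_calibration(name): a dict with "fx", "fy", "cx", "cy" (pixels), "R" (3x3) and "t" (3): a world point X has camera coordinates R X + t; the wrist camera has in their place "mount" (4x4, takes a point from camera to tool coordinates, whose origin is the TCP and whose axes are the flange's). Camera axes: x right, y down, z forward; pixel columns grow to the right and rows downward; lengths in m; the calibration is good to about 2 mm. The wrist camera is an equidistant fisheye: a pixel r from the principal point sees the ray r / f radians off the axis. A picture is of the moment at which its call begins: read the wrist's pose just before it. get_calibration takes no time and is no camera call.
- finish_job(): hands the job in; it is judged then, once.
The state is a dict: "t": time; "q": joint angles; "dq": joint speeds; "effort": joint torques, N m; "tool_pos": TCP position; "tool_rot": TCP orientation; "contact_force": force on the tool from outside, world axes, zero at the start; "wrist_torque": the same for the moment, N m; "opening": finger opening in m; "grip_force": force on a finger pad.
Only numpy, scipy, OpenCV 4.12 (cv2) and the standard library are available. Lean on these libraries where they do the work, as an engineer would, in place of code of your own. Each camera call takes 0.05 s, during which the arm holds its last target. There are 200 camera calls.

## Working session

There is one attempt and no reset: what is moved stays moved. The work goes in short steps, Python scripts to look and compute and a tool call to move; the robot and the scene stay as the last step left them, time stands still between calls to the robot, and variables do not carry over. Pictures are saved under pics/ and viewed, at most 13 in all, crops included, and the job is handed in when it is done.

Besides the shell and the picture viewer there is one more tool, called after "Request:" by a JSON object that holds its "api" and its "payload". servo_tool: Moves the arm, as the interface text tells. Its arguments: {"type":"object","properties":{"increments":{"type":"array"},"force":{"type":"number"}},"required":["increments"]}

```bash
mkdir -p pics; ls; python3 - <<'E'
from station import *
import cv2
for n in("scene","top"):
    im=get_image(n);cv2.imwrite(f"pics/{n}0.png",im[:,:,::-1])
    print(n,get_calibration(n))
o=get_obs();print(o)
print(get_calibration("wrist"))
E
```

```text
pics
scene {'fx': 452.00327259708985, 'fy': 452.00327259708985, 'cx': 321.5219262714412, 'cy': 203.91563695096403, 'R': array([[-0.83554957,  0.54933197,  0.00955541],
       [ 0.47084515,  0.72491482, -0.50279554],
       [-0.28312852, -0.41561147, -0.86435256]]), 't': array([ 0.44520068, -0.29463124,  1.19392042])}
top {'fx': 460.88686136393727, 'fy': 460.88686136393727, 'cx': 319.05114751766956, 'cy': 202.83848601560194, 'R': array([[-0.01456185, -0.99988227,  0.00483733],
       [-0.99571092,  0.0140587 , -0.09144457],
       [ 0.09136579, -0.00614819, -0.99579842]]), 't': array([0.06130778, 0.57989089, 1.08257816])}
{'t': 0.1, 'q': array([-1.28898472e+00,  5.33379303e-02,  1.61415021e+00,  2.20231503e-05,
        1.47602612e+00, -1.19004506e-01]), 'dq': array([ 0.00280548, -0.00223463, -0.00381103, -0.00086344,  0.00117772,
        0.00014199]), 'effort': array([-3.66214626e-04, -3.94900668e+01, -3.71363568e+01, -1.26666696e-04,
        3.88073604e-03,  6.56870824e-06]), 'tool_pos': array([ 0.24370072, -0.57491383,  0.23016065]), 'tool_rot': array([-3.07683702e+00, -6.25009591e-01,  2.10990420e-04]), 'contact_force': array([0.61817036, 0.61458375, 0.14137491]), 'wrist_torque': array([-0.0658555 , -0.00170647,  0.02546408]), 'grip_force': 0.0, 'opening': 0.08555640690684993}
{'fx': 309.70691628693146, 'fy': 309.70691628693146, 'cx': 318.4746103328869, 'cy': 204.17186835819106, 'mount': array([[ 7.23235301e-04, -9.47584273e-01, -3.19505120e-01,
         8.14869986e-02],
       [ 9.99999586e-01,  5.08989361e-04,  7.54055796e-04,
        -1.67732545e-05],
       [-5.51906707e-04, -3.19505534e-01,  9.47584249e-01,
        -1.41951428e-01],
       [ 0.00000000e+00,  0.00000000e+00,  0.00000000e+00,
         1.00000000e+00]])}
```

View pics/scene0.png

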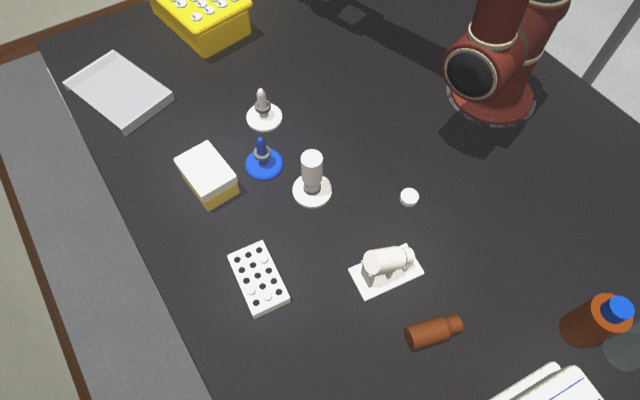

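View pics/top0.png

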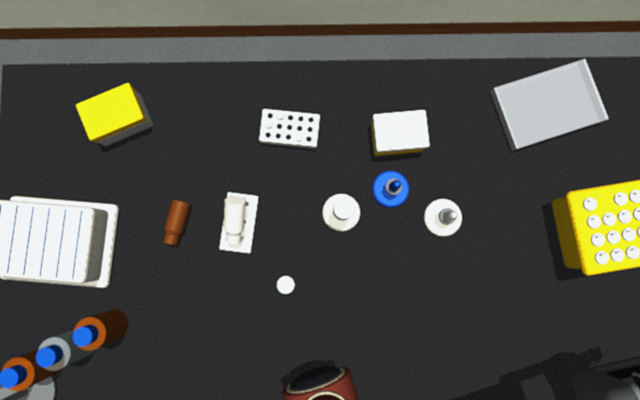

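Scene: white free stand at (264,116), blue look-alike stand at (263,160), taken stand at (312,190), cradle with white bottle at (386,270), brown look-alike bottle at (433,332). Top: free white stand (443,217), blue (391,188), taken (341,212), cradle with white bottle (238,222, mouth toward the robot), brown bottle (176,222). White bottle in the cradle and the white empty stand fit the description. I'll measure them and make one enlarged crop to confirm.

```bash
cat > h.py <<'E'
import numpy as np,cv2
from station import *
def ray(n,uv,z,C={}):
    c=C.setdefault(n,get_calibration(n)); R=np.array(c['R']);t=np.array(c['t'])
    d=R.T@np.array([(uv[0]-c['cx'])/c['fx'],(uv[1]-c['cy'])/c['fy'],1]);o=-R.T@t
    return o+d*(z-o[2])/d[2]
def proj(n,X):
    c=get_calibration(n);p=np.array(c['R'])@X+c['t'];return np.array([c['fx']*p[0]/p[2]+c['cx'],c['fy']*p[1]/p[2]+c['cy']])
def blob(im,box):
    x0,y0,x1,y1=box;s=im[y0:y1,x0:x1]
    m=(s.min(2)>110).astype(np.uint8)
    cs,_=cv2.findContours(m,cv2.RETR_EXTERNAL,cv2.CHAIN_APPROX_NONE);c=max(cs,key=cv2.contourArea)
    return c.reshape(-1,2)+[x0,y0]
E
python3 - <<'E'
from h import *
np.set_printoptions(precision=4,suppress=True)
T=cv2.imread("pics/top0.png");S=cv2.imread("pics/scene0.png")
for n,im,B in(("top",T,dict(free=(415,190,475,245),taken=(312,185,370,240),cradle=(205,180,270,262))),("scene",S,dict(free=(238,80,290,137),taken=(285,140,340,215),cradle=(340,232,432,305)))):
    for k,b in B.items():
        c=blob(im,b)
        if k=="cradle":
            w=np.array([ray(n,p,.01)[:2] for p in c],np.float32)
            r=cv2.minAreaRect(w);print(n,k,r)
        else:
            w=np.array([ray(n,p,.012)[:2] for p in c],np.float32)
            print(n,k,cv2.minEnclosingCircle(w), 'ctr hull',w.min(0),w.max(0))
a=cv2.resize(T[185:250,210:475],None,fx=3,fy=3,interpolation=cv2.INTER_CUBIC)
b=cv2.resize(S[80:310,230:440],None,fx=1.9,fy=1.9,interpolation=cv2.INTER_CUBIC)
o=np.zeros((a.shape[0]+395,800,3),np.uint8);o[:a.shape[0],:a.shape[1]]=a;b=b[:395];o[a.shape[0]:a.shape[0]+b.shape[0],:b.shape[1]]=b[:395]
cv2.imwrite("pics/crop1.png",o)
E
```

```text
top free ((0.5433694124221802, -0.24760979413986206), 0.04650186002254486) ctr hull [ 0.4993 -0.2925] [ 0.5897 -0.2017]
top taken ((0.5593494176864624, -3.224991451133974e-05), 0.04649024456739426) ctr hull [ 0.515  -0.0443] [0.6054 0.0461]
top cradle ((0.5383453369140625, 0.2514079213142395), (0.08155199885368347, 0.1424769163131714), 81.76335906982422)
scene free ((0.5362176895141602, -0.26488196849823), 0.0735316127538681) ctr hull [ 0.5001 -0.334 ] [ 0.5929 -0.1945]
scene taken ((0.5437865257263184, -0.024208402261137962), 0.08080115169286728) ctr hull [ 0.4883 -0.0977] [0.6086 0.0512]
scene cradle ((0.5373724102973938, 0.2431425303220749), (0.09535413980484009, 0.14591187238693237), 81.68920135498047)
```

View pics/crop1.png

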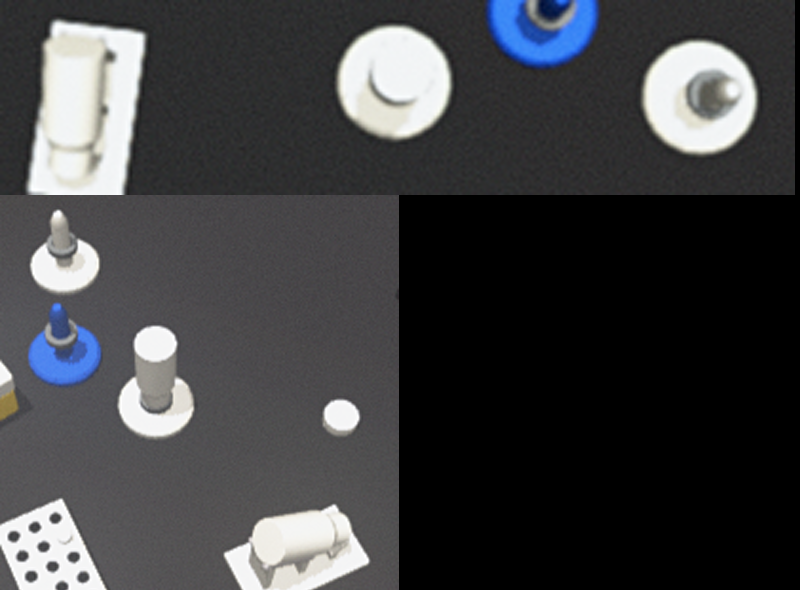

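Crop confirms: white bottle in cradle (mouth towards the robot), empty white stand with raised grey collar, taken stand between, blue one separate. Refining cradle axis and checking the peg tip.

```bash
python3 - <<'E'
from h import *
np.set_printoptions(precision=4,suppress=True)
T=cv2.imread("pics/top0.png");S=cv2.imread("pics/scene0.png")
c=blob(T,(205,180,270,262));w=np.array([ray("top",p,.01)[:2] for p in c],np.float32)
r=cv2.minAreaRect(w);th=np.deg2rad(r[2]-90)
for it in range(2):
    u=np.array([np.cos(th),np.sin(th)]);v=np.array([-u[1],u[0]])
    a=w@u;b=w@v
    e=w[(b<b.min()+.006)&(a>a.min()+.015)&(a<a.max()-.015)]
    l=cv2.fitLine(e,cv2.DIST_HUBER,0,.01,.01).ravel();th=np.arctan(l[1]/l[0])
u=np.array([np.cos(th),np.sin(th)]);v=np.array([-u[1],u[0]])
right=l[2:]@v;a=w@u;mid=(a[a<np.median(a)].min()+a.max())/2
C=mid*u+(right+.0375)*v
print("yaw",np.rad2deg(th),"centre",C,"len",np.ptp(a))
print(np.histogram(w@u,8)[1][[0,-1]])
for x,z,nm in((.046,.098,"bottom"),(-.045,.045,"mouth"),(.046-.0173,.088,"grasp20")):
    X=np.r_[C+x*u,z];print(nm,X,proj("top",X),proj("scene",X))
P=np.array([.544,-.247,.1]);print("tip pred",proj("top",P),proj("scene",P))
# tip seen
for n,im,b in(("top",T,(447,205,462,228)),("scene",S,(254,85,274,104))):
    s=im[b[1]:b[3],b[0]:b[2]];print(n);print(s.min(2)[::2,::1])
E
```

```text
yaw -8.25901 centre [0.538  0.2492] len 0.14248511
[0.4254 0.5679]
bottom [0.5835 0.2425 0.098 ] [234.9329 199.8594] [370.7301 261.1022]
mouth [0.4935 0.2556 0.045 ] [233.2708 240.347 ] [407.8967 253.8365]
grasp20 [0.5664 0.245  0.088 ] [234.6001 207.819 ] [378.2411 259.6189]
tip pred [453.117 214.25 ] [259.8631  89.2905]
top
[[241 243 242 242 241 243 244 246 241 204 132  66  37  39  44]
 [232 233 235 242 243 244 243 243 244 247 244 185  90  44  38]
 [160 157 152 165 186 225 239 243 243 243 246 241 191  84  37]
 [117 113 118 123 133 145 174 198 220 235 242 247 243 187  86]
 [ 88  91 114 136 167 214 238 240 233 226 234 242 246 223 136]
 [ 82  98 119 139 168 225 245 246 242 226 225 240 245 245 194]
 [ 87  90 108 115 136 165 196 204 187 191 228 242 246 248 205]
 [ 89  95  88  91 107 117 118 132 177 229 242 244 245 246 202]
 [ 95 101 105 123 149 158 176 216 239 242 242 242 244 237 167]
 [110 128 145 156 184 220 240 242 243 242 242 245 246 212 109]
 [192 220 236 241 243 242 243 243 242 242 243 245 220 138  60]
 [240 243 243 243 242 242 242 241 244 246 245 220 133  57  37]]
scene
[[ 71  71  78  71  74  71  72  74  79  70  73  71  76  74  75  72  76  77
   72  72]
 [ 78  76  76  75  74  82 101  89  72  71  78  75  75  75  76  77  78  74
   73  74]
 [ 71  72  71  92 199 240 251 247 176  92  72  73  73  74  77  73  77  78
   75  79]
 [ 75  70  79 151 230 239 238 236 192 151 110  80  74  67  76  74  73  76
   74  74]
 [ 73  76 119 185 199 206 204 191 179 166 140  99  74  69  76  76  72  77
   74  76]
 [ 73  75 111 160 173 173 176 163 156 146 133 113  82  75  77  76  75  75
   74  73]
 [ 73  73  90 151 154 152 150 144 141 135 128 120  81  71  78  74  80  77
   75  74]
 [ 76  75  83 137 151 145 144 143 138 136 132 128 106  93  76  78  75  74
   76  75]
 [ 72  87 133 144 153 153 148 146 140 137 131 127 126 136 142 104  76  75
   76  77]
 [ 95 152 165 149 151 150 147 146 141 135 134 129 115 101 112 109 138 174
  131  92]]
```

Request:
{"api": "servo_tool", "payload": {"increments": [[1,0,0,0,10.4],[1,0,0,0,10.4],[1,0,0,0,10.4],[1,12,-50,0,0],[1,12,-54,0,0],[1,13,-54,0,0],[1,13,-54,0,0],[1,13,-54,0,0],[1,13,-54,0,0],[1,13,-54,0,0],[1,13,-54,0,0],[1,13,-54,0,0]], "force": 20}}

```text
t: 1.6
tool_pos: [0.4268, -0.1131, 0.231]
tool_rot: [3.133, -0.226, 0.0]
contact_force: [1.4, -0.2, -0.2]
opening: 0.0854
grip_force: 0.0
```

Request:
{"api": "servo_tool", "payload": {"increments": [[1,13,-54,0,0],[1,13,-54,0,0],[1,13,-54,0,0],[1,13,-54,0,0],[1,13,-54,0,0],[1,13,-54,0,0],[1,13,-50,0,0],[1,0,0,0,0],[1,0,0,0,0]]}}

```text
t: 2.72
tool_pos: [0.5699, 0.2419, 0.2306]
tool_rot: [3.133, -0.225, -0.002]
contact_force: [-0.2, -0.8, 0.3]
opening: 0.0853
grip_force: 0.0
```

```bash
cat >> h.py <<'E'
from scipy.spatial.transform import Rotation as Ro
def delta(X):
    o=get_obs();R=Ro.from_rotvec(o['tool_rot']).as_matrix()
    print("tcp",o['tool_pos'].round(4),"yaw x",np.rad2deg(np.arctan2(R[1,0],R[0,0])).round(2),"tilt",R[2,2].round(5),"move mm",(R.T@(np.array(X)-o['tool_pos'])*1000).round(1),"t",o['t'],'F',o['contact_force'].round(1),'open',o['opening'],o['grip_force'])
E
python3 -c "
from h import *
delta([.5664,.245,.065])
im=get_image('wrist');cv2.imwrite('pics/w1.png',im[:,:,::-1])"
```

```text
tcp [0.5699 0.2419 0.2306] yaw x -8.22 tilt -1.0 move mm [ -3.7  -2.7 165.6] t 2.725 F [-0.2 -0.8  0.3] open 0.08525446512775321 0.0
```

View pics/w1.png

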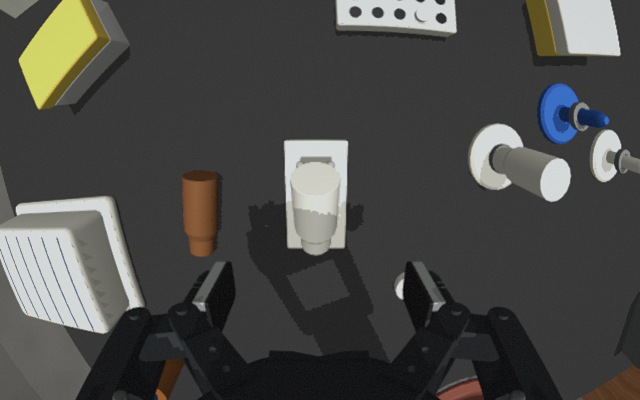

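The wrist view shows the bottle's bottom end facing the camera at (317,190), mouth at (317,245), on the fingers' midline and well aligned. Descend and grip lightly.

Request:
{"api": "servo_tool", "payload": {"increments": [[1,-2,-1.5,30,0],[1,-2,-1.5,35,0],[1,0,0,35,0],[1,0,0,30,0],[1,0,0,20,0],[1,0,0,15,0],[1,0,0,0,0],[1,0,0,0,0]]}}

```text
t: 3.78
tool_pos: [0.5677, 0.246, 0.0676]
tool_rot: [-3.133, 0.226, -0.003]
contact_force: [0.1, -0.2, 0.8]
opening: 0.0855
grip_force: 0.0
```

Request:
{"api": "servo_tool", "payload": {"increments": [[0,0,0,0,0],[0,0,0,0,0],[0,0,0,0,0],[0,0,0,0,0],[0,0,0,0,0],[0,0,0,0,0]], "force": 20}}

```text
t: 4.53
tool_pos: [0.5674, 0.2458, 0.0671]
tool_rot: [-3.133, 0.225, -0.002]
contact_force: [-0.5, -1.5, 5.1]
opening: 0.0451
grip_force: 20.3
```

```bash
python3 -c "
from h import *
delta([.5664,.245,.065])"
```

```text
tcp [0.5674 0.2458 0.0671] yaw x -8.23 tilt -1.0 move mm [-0.9  0.9  2.1] t 4.525 F [-0.5 -1.5  5.1] open 0.04511239833264784 20.2580310520716
```

Request:
{"api": "servo_tool", "payload": {"increments": [[0,0,0,-8,0],[0,0,0,-15,0],[0,0,0,-25,0],[0,0,0,-30,0],[0,0,0,-30,0],[0,0,0,-30,0],[0,0,0,-15,0],[0,0,0,0,0],[0,0,0,0,0],[0,0,0,0,0]]}}

```text
t: 5.78
tool_pos: [0.566, 0.2455, 0.2174]
tool_rot: [3.132, -0.226, -0.005]
contact_force: [-0.2, 0.6, -0.8]
opening: 0.0448
grip_force: 20.6
```

```bash
python3 -c "
from h import *
delta([.544,-.247,.22])
a=get_image('wrist')[100:350,170:470];b=get_image('scene')[150:350,280:480]
a=cv2.resize(a,(480,400));b=cv2.resize(b,(320,320));o=np.zeros((400,800,3),np.uint8);o[:,:480]=a;o[:320,480:]=b
cv2.imwrite('pics/w2.png',o[:,:,::-1])"
```

```text
tcp [0.566  0.2455 0.2174] yaw x -8.24 tilt -1.0 move mm [ 48.8 490.6  -2.2] t 5.775 F [-0.2  0.6 -0.8] open 0.044805496651289016 20.623407854000106
```

View pics/w2.png

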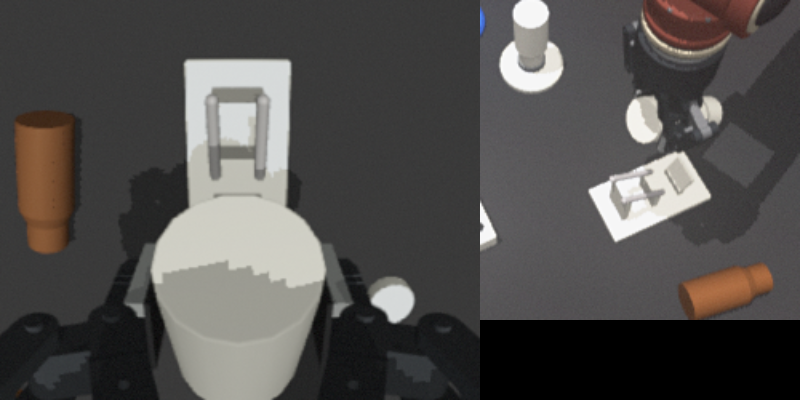

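The bottle is held and still at about 30 degrees; it did not swing down by itself. Plan: turn so its profile faces the scene camera, hook the mouth over the peg tip, and use the peg to rotate the bottle upright in the light grip. First hover beside the peg.

Request:
{"api": "servo_tool", "payload": {"increments": [[0,0,0,0,8.6],[0,0,0,0,8.6],[0,0,0,0,8.6],[0,16,20,0,0],[0,28,35,0,0],[0,31,38,0,0],[0,31,38,0,0],[0,31,38,0,0],[0,31,38,0,0],[0,31,38,0,0],[0,31,38,0,0],[0,31,38,0,0]]}}

```text
t: 7.38
tool_pos: [0.6033, -0.1679, 0.2188]
tool_rot: [-3.004, 0.919, 0.001]
contact_force: [0.4, 0.3, -0.9]
opening: 0.0451
grip_force: 20.7
```

Request:
{"api": "servo_tool", "payload": {"increments": [[0,31,38,0,0],[0,28,35,0,0],[0,16,20,0,0],[0,4,6,20,0],[0,0,0,20,0],[0,0,0,7,0],[0,0,0,0,0],[0,0,0,0,0]]}}

```text
t: 8.38
tool_pos: [0.614, -0.2921, 0.1732]
tool_rot: [3.004, -0.918, 0.002]
contact_force: [0.0, 0.2, -1.3]
opening: 0.0449
grip_force: 20.7
```

```bash
python3 -c "
from h import *
delta([.6124,-.2931,.17])
a=get_image('scene')[10:150,190:350];b=get_image('top')[170:270,400:540]
cv2.imwrite('pics/s3raw.png',get_image('scene')[:,:,::-1])
a=cv2.resize(a,(480,420),interpolation=2);b=cv2.resize(b,(308,220),interpolation=2);o=np.zeros((420,800,3),np.uint8);o[:,:480]=a;o[:220,485:793]=b
cv2.imwrite('pics/s3.png',o[:,:,::-1])"
```

```text
tcp [ 0.614  -0.2921  0.1732] yaw x -33.98 tilt -1.0 move mm [-0.8  1.7  3.2] t 8.375 F [ 0.   0.2 -1.3] open 0.044901163647467705 20.711054186685942
```

View pics/s3.png

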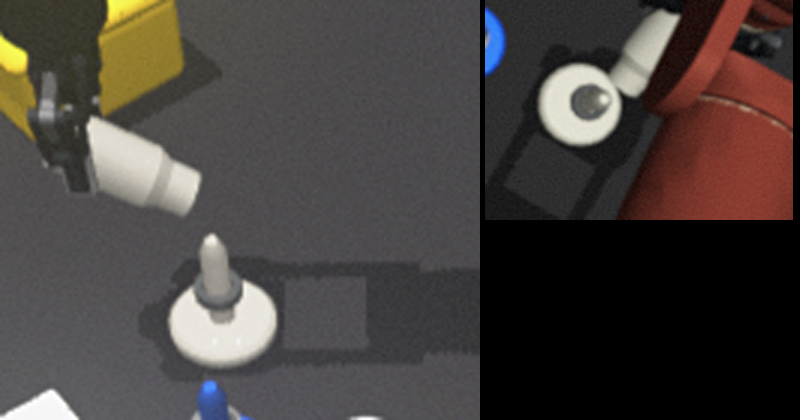

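Crop left: the bottle is still inclined, its rim running from full-image (257,68) to (253,82), with the peg tip at (260.5,89). Compute the actual tilt by casting rays into the bottle's vertical plane.

```bash
python3 - <<'E'
from h import *
np.set_printoptions(precision=1,suppress=True)
o=get_obs();R=Ro.from_rotvec(o['tool_rot']).as_matrix();u=R[:,0]*[1,1,0];p=o['tool_pos']+[0,0,.0215]
P=np.array([.544,-.247,.1]);print("peg in tool frame",(R.T@(P-o['tool_pos']))*1e3)
for f in (20,25,30,35,40):
    c,s=np.cos(np.deg2rad(f)),np.sin(np.deg2rad(f));a=-c*u+[0,0,-s]
    print(f,[proj("scene",p+a*d) for d in(.064,.086)])
S=cv2.imread("pics/s3raw.png")
n=R[:,1];k=get_calibration("scene");Rc=k['R'];C=-Rc.T@k['t']
def pl(uv):
    d=Rc.T@np.array([(uv[0]-k['cx'])/k['fx'],(uv[1]-k['cy'])/k['fy'],1]);X=C+d*(n@(p-C))/(n@d);return np.array([u@(X-p),X[2]-p[2]])*1e3
r=pl((254.9,74.7));print("rim mid",r,"angle",np.rad2deg(np.arctan2(-r[1],-r[0])),np.hypot(*r))
E
```

```text
peg in tool frame [-83.7   1.4  73.3]
20 [array([245.5,  65.5]), array([255.4,  68.3])]
25 [array([244.9,  67.3]), array([254.4,  70.7])]
30 [array([244.,  69.]), array([253.2,  72.9])]
35 [array([243. ,  70.6]), array([251.8,  75. ])]
40 [array([241.7,  72.1]), array([250.1,  76.9])]
rim mid [-77.6 -48.3] angle 31.92504653064972 91.39090929527994
```

Request:
{"api": "servo_tool", "payload": {"increments": [[0,0,1.4,8,0],[0,0,0,10,0],[0,0,0,10,0],[0,0,0,10,0],[0,0,0,8,0],[0,0,0,6,0],[0,0,0,0,0]]}}

```text
t: 9.4
tool_pos: [0.6124, -0.2936, 0.1196]
tool_rot: [-3.004, 0.919, 0.002]
contact_force: [-0.1, -0.0, -0.8]
opening: 0.0449
grip_force: 20.7
```

```bash
python3 -c "
from h import *
delta([.544,-.247,.1])
a=get_image('scene')[20:150,190:350]
cv2.imwrite('pics/s4.png',cv2.resize(a,(640,520),interpolation=2)[:,:,::-1])"
```

```text
tcp [ 0.6124 -0.2936  0.1196] yaw x -34.03 tilt -1.0 move mm [-82.7  -0.3  19.7] t 9.4 F [-0.1 -0.  -0.8] open 0.04493288227528742 20.70986215781886
```

View pics/s4.png

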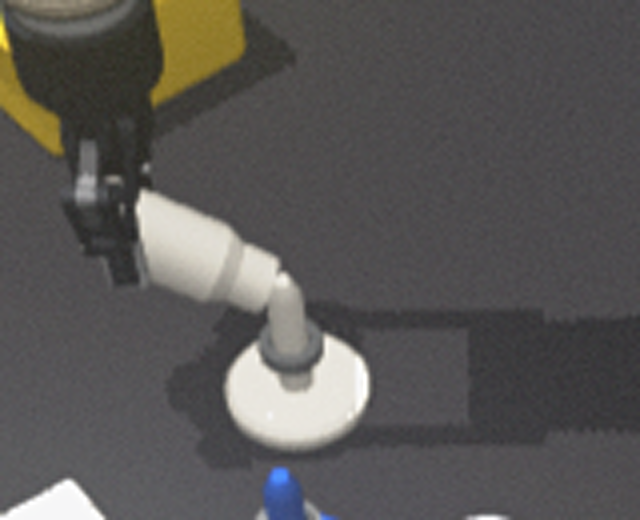

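The peg tip (285,280 in the crop) sits under the upper lip of the mouth, no contact force yet. Now follow the arc: move along -x while rising so the peg pushes the lower rim round.

Request:
{"api": "servo_tool", "payload": {"increments": [[0,-4,0,0,0],[0,-5.3,0,-5,0],[0,-5.3,0,-5,0],[0,-6.2,0,-4.5,0],[0,0,0,0,0]]}}

```text
t: 10.07
tool_pos: [0.5957, -0.2821, 0.136]
tool_rot: [3.004, -0.919, 0.003]
contact_force: [2.2, -0.8, -0.6]
opening: 0.0449
grip_force: 21.6
```

```bash
python3 -c "
from h import *
delta([.544,-.247,.1])
a=get_image('scene')[20:150,190:350]
cv2.imwrite('pics/s5.png',cv2.resize(a,(640,520),interpolation=2)[:,:,::-1])"
```

```text
tcp [ 0.5957 -0.2821  0.136 ] yaw x -34.03 tilt -1.0 move mm [-62.6  -0.2  35.9] t 10.075 F [ 2.2 -0.8 -0.6] open 0.04485688326043672 21.61500401500234
```

View pics/s5.png

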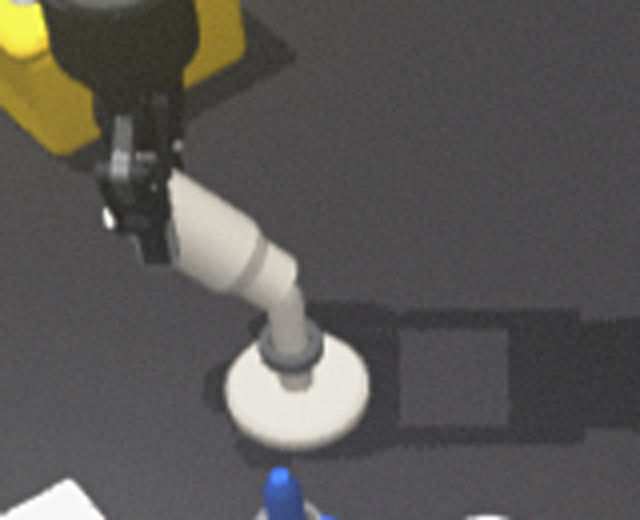

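The peg tip is now inside the mouth and the bottle has turned to about 45 degrees with 2–3 N. Continue the arc.

Request:
{"api": "servo_tool", "payload": {"increments": [[0,-6.5,0,-2,0],[0,-6.9,0,-3.2,0],[0,-6.9,0,-3.2,0],[0,-7.3,0,-2,0],[0,-7.3,0,-1,0],[0,-7.6,0,0,0],[0,-7.6,0,0,0],[0,-7.5,0,1,0],[0,-7.5,0,1,0],[0,-3,0,0,0],[0,0,0,0,0]]}}

```text
t: 11.5
tool_pos: [0.5387, -0.2438, 0.1439]
tool_rot: [-3.004, 0.919, 0.001]
contact_force: [0.1, -0.6, -0.7]
opening: 0.0438
grip_force: 20.2
```

```bash
python3 -c "
from h import *
delta([.544,-.247,.1])
a=get_image('scene')[20:150,190:350];b=get_image('wrist')[170:370,200:440]
a=cv2.resize(a,(480,390),interpolation=2);b=cv2.resize(b,(320,267));o=np.zeros((390,800,3),np.uint8);o[:,:480]=a;o[:267,480:]=b
cv2.imwrite('pics/s6.png',o[:,:,::-1])"
```

```text
tcp [ 0.5387 -0.2438  0.1439] yaw x -34.04 tilt -1.0 move mm [ 6.3 -0.3 43.9] t 11.5 F [ 0.1 -0.6 -0.7] open 0.04383561891446256 20.225072148974732
```

View pics/s6.png

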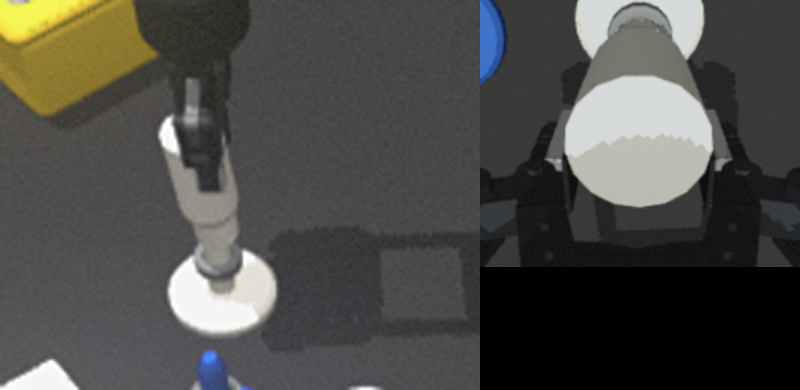

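The bottle is now over the peg, nearly upright (a few degrees off), rim just above the collar, no significant force. Lower gently until the rim meets the collar.

Request:
{"api": "servo_tool", "payload": {"increments": [[0,0,0,3,0],[0,0,0,3,0],[0,0,0,3,0],[0,0,0,3,0],[0,0,0,0,0]]}}

```text
t: 12.22
tool_pos: [0.5388, -0.2439, 0.1317]
tool_rot: [-3.004, 0.919, 0.001]
contact_force: [0.4, -0.1, -1.8]
opening: 0.0438
grip_force: 20.3
```

```bash
cat > m.py <<'E'
from h import *
import sys
def bottom(box):
    o=get_obs();im=get_image('wrist');k=get_calibration('wrist');M=np.array(k['mount'])
    x0,y0,x1,y1=box
    s=cv2.cvtColor(im[y0:y1,x0:x1],cv2.COLOR_RGB2GRAY);cv2.imwrite('pics/%s.png'%sys.argv[1],im[:,:,::-1])
    return o,im
o,im=bottom((200,170,440,370));S=get_image('scene');cv2.imwrite('pics/%ss.png'%sys.argv[1],S[:,:,::-1]);delta([.544,-.247,.1])
c=blob(S,(230,20,300,150));
# silhouette mid-line of white stuff per row
for y in range(c[:,1].min(),c[:,1].max(),5):
    r=c[c[:,1]==y][:,0];print(y,r.min(),r.max(),end='; ')
E
python3 m.py m1
```

```text
tcp [ 0.539  -0.244   0.1322] yaw x -34.04 tilt -1.0 move mm [ 5.8 -0.3 32.2] t 12.325 F [ 0.6 -0.1 -1.3] open 0.04380785089672697 20.380428025149904
62 247 248; 67 244 248; 72 244 249; 77 246 266; 82 248 267; 87 249 268; 92 251 268; 97 254 268; 102 255 269; 107 251 278; 112 247 281; 117 246 281; 122 247 280; 127 250 276;
```

Request:
{"api": "servo_tool", "payload": {"increments": [[0,0,0,2.5,0],[0,0,0,2.5,0],[0,0,0,0,0]]}}

```text
t: 12.7
tool_pos: [0.5389, -0.2439, 0.1268]
tool_rot: [-3.004, 0.919, 0.001]
contact_force: [0.5, -1.4, -1.3]
opening: 0.0438
grip_force: 20.3
```

Request:
{"api": "servo_tool", "payload": {"increments": [[0,0,0,2,0],[0,0,0,2,0],[0,0,0,0,0]]}}

```text
t: 13.08
tool_pos: [0.5389, -0.2439, 0.1229]
tool_rot: [-3.004, 0.919, 0.001]
contact_force: [0.3, -0.3, -0.6]
opening: 0.0438
grip_force: 20.3
```

Request:
{"api": "servo_tool", "payload": {"increments": [[0,0,0,1.5,0],[0,0,0,1.5,0],[0,0,0,0,0]]}}

```text
t: 13.45
tool_pos: [0.539, -0.2439, 0.12]
tool_rot: [-3.004, 0.919, 0.0]
contact_force: [0.3, -1.1, -0.8]
opening: 0.0436
grip_force: 20.4
```

Request:
{"api": "servo_tool", "payload": {"increments": [[0,0,0,1,0],[0,0,0,1,0],[0,0,0,0,0]]}}

```text
t: 13.82
tool_pos: [0.5396, -0.2443, 0.1192]
tool_rot: [3.004, -0.919, 0.002]
contact_force: [-0.6, -0.1, 4.0]
opening: 0.044
grip_force: 21.0
```

Rim has touched the collar (+4–5 N). Release.

Request:
{"api": "servo_tool", "payload": {"increments": [[0.56,0,0,0,0],[0.6,0,0,0,0],[0.7,0,0,0,0],[0.85,0,0,0,0],[1,0,0,0,0],[1,0,0,0,0],[1,0,0,0,0],[1,0,0,0,0]]}}

```text
t: 14.82
tool_pos: [0.539, -0.244, 0.1182]
tool_rot: [3.004, -0.92, 0.0]
contact_force: [1.0, 0.2, -0.2]
opening: 0.0852
grip_force: 0.0
```

Request:
{"api": "servo_tool", "payload": {"increments": [[1,0,0,-10,0],[1,0,0,-25,0],[1,0,0,-40,0],[1,0,0,-30,0],[1,0,0,-10,0],[1,0,0,0,0],[1,0,0,0,0]]}}

```text
t: 15.7
tool_pos: [0.5383, -0.2435, 0.2313]
tool_rot: [-3.003, 0.919, 0.005]
contact_force: [-0.7, -0.6, -1.0]
opening: 0.0854
grip_force: 0.0
```

```bash
python3 - <<'E'
from h import *
delta([.544,-.247,.159])
a=get_image('scene');b=get_image('wrist');t=get_image('top')
for n,i in(('sa',a),('wa',b),('ta',t)):cv2.imwrite(f'pics/{n}.png',i[:,:,::-1])
a=cv2.resize(a[20:150,190:350],(480,390),interpolation=2);b=cv2.resize(b[50:350,140:500],(320,267));t=cv2.resize(t[180:240,420:500],(160,120),interpolation=2)
o=np.zeros((390,800,3),np.uint8);o[:,:480]=a;o[:267,480:]=b;o[268:388,480:640]=t
cv2.imwrite('pics/s7.png',o[:,:,::-1])
for z in(.159,.155,.150):print(z,proj('scene',np.array([.544,-.247,z])),proj('top',np.array([.544,-.247,z])))
E
```

```text
tcp [ 0.5383 -0.2435  0.2313] yaw x -34.04 tilt -1.0 move mm [ 6.9 -0.3 72.2] t 15.7 F [-0.7 -0.6 -1. ] open 0.08540138931116871 0.0
0.159 [256.98823259  70.13450608] [461.32657948 212.38818737]
0.155 [257.19232464  71.4944352 ] [460.73887427 212.52147028]
0.15 [257.4454804   73.18129114] [460.01093079 212.68655718]
```

View pics/s7.png

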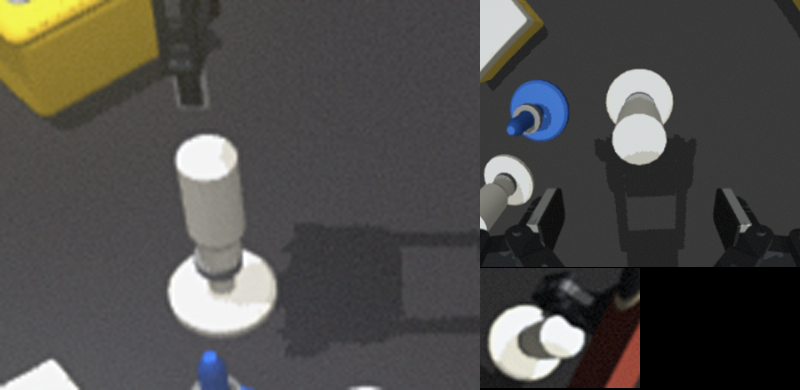

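The bottle stands upright on the raised collar, bottom centre at about (259,72) in the scene image, released. Now shut the fingers, centre them and push down gently.

Request:
{"api": "servo_tool", "payload": {"increments": [[0,3,0,0,0],[0,2,0,0,0],[0,0,0,0,0],[0,0,0,0,0],[0,0,0,0,0],[0,0,0,15,0],[0,0,0,20,0],[0,0,0,15,0],[0,0,0,10,0],[0,0,0,4,0],[0,0,0,2,0],[0,0,0,0,0]]}}

```text
t: 17.35
tool_pos: [0.5435, -0.247, 0.1677]
tool_rot: [3.004, -0.919, 0.001]
contact_force: [0.6, 0.1, -0.1]
opening: -0.0
grip_force: 0.0
```

Request:
{"api": "servo_tool", "payload": {"increments": [[0,0,0,1.5,0],[0,0,0,1.5,0],[0,0,0,1.5,0],[0,0,0,1.5,0],[0,0,0,1.5,0],[0,0,0,1.5,0],[0,0,0,1.5,0],[0,0,0,0,0]]}}

```text
t: 18.35
tool_pos: [0.543, -0.2467, 0.1564]
tool_rot: [-3.004, 0.919, 0.001]
contact_force: [-0.6, -0.7, -0.5]
opening: 0.0002
grip_force: 0.0
```

Request:
{"api": "servo_tool", "payload": {"increments": [[0,0,0,1,0],[0,0,0,1,0],[0,0,0,1,0],[0,0,0,1,0],[0,0,0,1,0],[0,0,0,0,0]]}}

```text
t: 19.1
tool_pos: [0.5438, -0.2472, 0.1532]
tool_rot: [3.004, -0.919, 0.003]
contact_force: [-0.5, 1.4, 5.1]
opening: -0.0001
grip_force: 2.6
```

Request:
{"api": "servo_tool", "payload": {"increments": [[0,0,0,1.2,0],[0,0,0,1.2,0],[0,0,0,1.2,0],[0,0,0,1.2,0],[0,0,0,1.2,0],[0,0,0,0,0]]}}

```text
t: 19.85
tool_pos: [0.5438, -0.2472, 0.1472]
tool_rot: [3.004, -0.919, 0.003]
contact_force: [-1.3, -0.2, 5.0]
opening: -0.0001
grip_force: 2.6
```

Request:
{"api": "servo_tool", "payload": {"increments": [[0,0,0,1.5,0],[0,0,0,1.5,0],[0,0,0,1.5,0],[0,0,0,1.5,0],[0,0,0,1.5,0],[0,0,0,1.5,0],[0,0,0,1.5,0],[0,0,0,1.5,0],[0,0,0,1.5,0],[0,0,0,0,0]]}}

```text
t: 21.1
tool_pos: [0.5438, -0.2471, 0.1336]
tool_rot: [3.004, -0.919, 0.003]
contact_force: [-1.3, 0.6, 5.5]
opening: -0.0003
grip_force: 2.5
```

Request:
{"api": "servo_tool", "payload": {"increments": [[0,0,0,1,0],[0,0,0,1,0],[0,0,0,1,0],[0,0,0,0,0]]}}

```text
t: 21.6
tool_pos: [0.5438, -0.2472, 0.1307]
tool_rot: [3.004, -0.919, 0.003]
contact_force: [-1.9, 0.8, 5.4]
opening: -0.0001
grip_force: 2.6
```

Request:
{"api": "servo_tool", "payload": {"increments": [[0,0,0,0.7,0],[0,0,0,0.7,0],[0,0,0,0,0]]}}

```text
t: 21.98
tool_pos: [0.5439, -0.2472, 0.1293]
tool_rot: [3.004, -0.919, 0.003]
contact_force: [-1.3, 0.6, 5.9]
opening: -0.0003
grip_force: 2.7
```

Request:
{"api": "servo_tool", "payload": {"increments": [[0,0,0,0.6,0],[0,0,0,0,0]]}}

```text
t: 22.22
tool_pos: [0.544, -0.2473, 0.129]
tool_rot: [3.003, -0.919, 0.004]
contact_force: [-1.7, 1.0, 6.6]
opening: -0.0001
grip_force: 3.1
```

Request:
{"api": "servo_tool", "payload": {"increments": [[0,0,0,0.6,0],[0,0,0,0,0]]}}

```text
t: 22.48
tool_pos: [0.5443, -0.2474, 0.1291]
tool_rot: [3.003, -0.919, 0.005]
contact_force: [-0.8, 0.6, 8.4]
opening: -0.0003
grip_force: 4.0
```

Force is rising and z has stopped at 129 mm: at the end stop. Press a little further to be sure, then retreat.

Request:
{"api": "servo_tool", "payload": {"increments": [[0,0,0,0.8,0],[0,0,0,0.8,0],[0,0,0,0,0],[0,0,0,0,0]]}}

```text
t: 22.98
tool_pos: [0.5451, -0.2479, 0.1291]
tool_rot: [3.003, -0.919, 0.008]
contact_force: [-1.8, 0.6, 12.8]
opening: 0.0002
grip_force: 6.3
```

Request:
{"api": "servo_tool", "payload": {"increments": [[0,0,0,1,0],[0,0,0,1,0],[0,0,0,0,0],[0,0,0,0,0]]}}

```text
t: 23.48
tool_pos: [0.5461, -0.2485, 0.1291]
tool_rot: [3.002, -0.919, 0.013]
contact_force: [-3.0, 1.2, 18.4]
opening: -0.0003
grip_force: 9.1
```

Request:
{"api": "servo_tool", "payload": {"increments": [[0,0,0,-5,0],[0,0,0,-15,0],[0,0,0,-40,0],[0,0,0,-40,0],[0,60,0,0,0],[0,60,0,0,0],[0,0,0,0,0],[0,0,0,0,0]]}}

```text
t: 24.48
tool_pos: [0.6422, -0.3137, 0.2222]
tool_rot: [-3.003, 0.919, 0.003]
contact_force: [-0.1, 0.2, 0.7]
opening: -0.0002
grip_force: 0.0
```

```bash
python3 - <<'E'
from h import *
o=get_obs();print(o['t'],o['tool_pos'],o['contact_force'])
a=get_image('scene');t=get_image('top')
a=cv2.resize(a[20:220,190:440],(500,400),interpolation=2);t=cv2.resize(t[160:260,210:480],(297,110))
O=np.zeros((400,800,3),np.uint8);O[:,:500]=a;O[:110,502:799]=t
cv2.imwrite('pics/s8.png',O[:,:,::-1]);print(proj('scene',np.array([.544,-.247,.129])))
E
```

```text
24.475 [ 0.64222978 -0.31368133  0.222217  ] [-0.14916317  0.20909502  0.68853597]
[258.48555956  80.11166357]
```

View pics/s8.png

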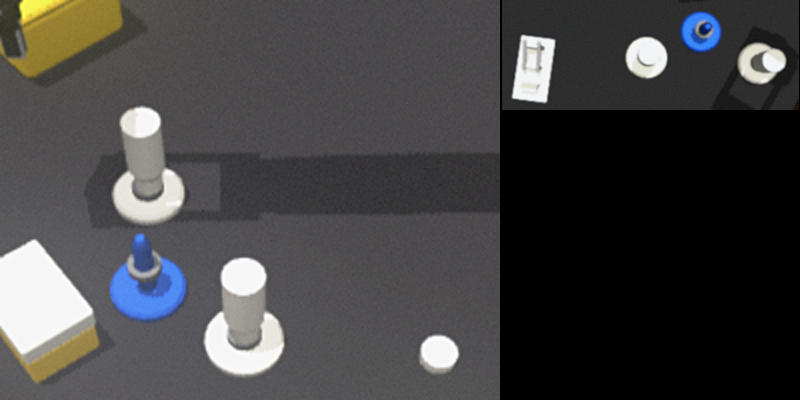

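The bottle, with its bottom at (260,81) in the full scene image, sits fully down, like the other one at (312,155). The arm is clear and the bystanders in view look unmoved.

```bash
python3 -c "
from station import *
print(finish_job())"
```

```text
the job is handed in; nothing more can be done
None
```

The bottle is upside down on the free peg with its collar pushed fully down (bottom 129 mm above the bench, pressing force up to about 18 N), and the job was handed in about 24.5 s into the run with the arm clear; no verdict was returned.

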